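Feed the pastel mill and hold its bayonet lid half closed

ROBOT

A 6-joint arm with a two-finger parallel gripper is mounted at the origin on a cart in front of the work surface, level with it; the furniture and walls round the work are solid. World frame = base frame: x ahead of the robot, y to its left, z up, the work surface at z = 0. Lengths are in m, angles in rad, forces in N, time in s.
With the tool pointing down it reaches from about 0.25 to 0.775 m from the base axis. Payload 4 kg.
Tool frame: the origin (TCP) lies midway between the tips of the shut fingers; the grasp point (between the pads) lies 19 mm behind it; z points along the fingers, y is the line along which they close (so a half turn about z gives the same grasp; the last joint's range is limited). The gripper opens to 94 mm and grips with 3 to 60 N. Pads are 16 mm wide; open, the fingers measure 119 mm over their backs; the gripper's body (75 mm by 177 mm) begins 78 mm behind the grasp point.
Start: joints at [-1.226, 0.087, 1.371, -0, 1.684, -0.103], TCP at [0.238, -0.496, 0.206] pointing down, gripper open.
Joint ranges: [-3.1, 3.1], [-0.76, 2.03], [0.27, 2.55], [-1.08, 4.22], [0.17, 2.65], [-2.57, 2.57]. Speed limits (rad/s): [2.79, 2.79, 3.14, 3.14, 3.14, 3.14].

INTERFACE

Orientations are given as [roll, pitch, yaw] about the fixed x, y, z axes, in that order (R = Rz(yaw) Ry(pitch) Rx(roll)).
In Python, from bench import robot gives the robot as it stands.
- The arm moves only by the tool servo_tool, never from a script. Its argument "moves" is a list of rows, each a list of 5 numbers: the shift along the tool's x, y, z in units of 25 mm (1.0 is 25 mm), then the turn about the tool's z in units of 6 degrees (1.0 is 6 degrees), then the closure, from 0 (fully open) to 1 (shut). In form: [[dx, dy, dz, yaw, gripper], ...]. A call has 1 to 10 rows; each row is the pose to reach, as a shift and turn from the pose commanded when the call began, along the tool's axes at that moment; what a row does not reach only later rows make up. A row lasts 1/12 s, in which the tool goes at most 41.7 mm and 7.16 degrees, less where a joint would pass 70% of its speed; a pose out of reach is approached as far as the arm can. A call with a gripper value outside its range is refused whole. The fingers move at their own pace and stop on an object; the grip force is fixed at half the most. Time passes only in rows, so rows that repeat a pose let the fingers close. It gives the time, the measured TCP pose, the force, the opening and the grip force at its end, in the units of the state.
- robot.get_obs(): the state, without advancing time (a new reading comes with each control period).
- robot.snapshot(name): name is "side" or "top" or "wrist"; returns a dict with "image" (480x640x3 uint8, blue, green, red), "fx", "fy", "cx", "cy" (pixels), "eye" and "orientation" of the camera in the world; the wrist camera has in their place "T_tool_cam" (4x4, takes a point from camera to tool coordinates, whose origin is the TCP and whose axes are the flange's). Camera axes: x right, y down, z forward; pixel columns grow to the right and rows downward; lengths in m; the calibration is good to about 2 mm. A picture is of the moment at which its call begins: read the wrist's pose just before it. There is no depth.
- robot.close_job(): hands the job in; it is judged then, once.
The state is a dict: "time": time; "joint_positions": joint angles; "qvel": joint speeds; "joint_torque": joint torques, N m; "tool_pos": TCP position; "ee_rot": TCP orientation; "wrist_force": force on the tool from outside, world axes, zero at the start; "wrist_torque": the same for the moment, N m; "width": finger opening in m; "finger_force": force on a finger pad.
Only numpy, scipy, OpenCV 4.12 (cv2) and the standard library are available. Lean on these libraries where they do the work, as an engineer would, in place of code of your own. Each camera call takes 0.05 s, during which the arm holds its last target. There are 200 camera calls.

TASK

Hold the cork sanding block and wipe the three loose pastel stubs along the mill's feed tray into its round mouth (never touch the stubs with the fingers), then stand the block upright on the bench again, clear of the mill. Fit the black bayonet lid into the mouth with its orange handle in line with the white mark, and turn it clockwise (from above) until the handle points at the yellow mark, halfway to the lock; do not turn it on into the click towards the red mark, which would start the mill. Finish still gripping the lid's handle and holding it still there, fully down in the mouth, and leave the jar, the paint tube and the eraser where they are.

Things in the scene. Friction and masses are not known exactly. Their poses are not given: they have to be found in the camera images.
- mill: Pastel mill, fixed to the bench: grey round housing (112 mm across at the foot) under a flat blue deck, 104 x 104 mm, 10 mm thick, top 80 mm above the bench. Origin at bench level on the vertical axis of the mouth. A feed tray, flush with the deck, runs towards the mill's -x (the robot's side).
- tray (a point): Centre line of the feed tray at its open outer end, level with the deck top: mill frame x = -173, y = 0, z = 80 mm. The flat tray (70 mm wide) runs along the mill's +x from here to the deck at x = -52 mm. Two rails, 9 mm high, line it from x = -173 to -34 mm, inner faces at y = +-28 mm, outer at +-35 mm.
- mouth (a point): Centre of the mouth at deck-top level (80 mm above bench): a hole of radius 26 mm, widened to radius 32 mm in two gaps, each 56 degrees wide, centred on the mill's +x and -x. Between the gaps are two ledges, 10 mm thick; lugs pass the gaps and turn in under the ledges. The well below is 66 mm deep from the deck top and 67 mm wide, so stubs lie well below the lid.
- mark_half: Yellow mark on the deck, 42 to 51 mm from the mouth's axis. Its frame has the mill's origin (bench level, mouth axis), turned 45 degrees clockwise (from above) from the mill's frame: its x axis points to the yellow mark. Handle along this axis, either way round = half way. The white mark (start) lies on the mill's own +x axis.
- mark_lock: Red mark on the deck, same radius; frame at the mill's origin, x axis pointing to the red mark, 90 degrees clockwise from the mill's x. Handle along it = locked (forbidden). The lid turns clockwise only, freely from 0 to about 63 degrees; there its lugs meet two sprung click pins (about 5 N each) that yield until the lock at 90.
- lid: Loose bayonet lid, 120 g. Origin at the centre of its underside, on which it stands. Plug: radius 24 mm, z = 0 to 20 mm, with two steel lugs at its foot (z = 0 to 8 mm, out to radius 30 mm, each 40 degrees wide) at the lid's +x and -x. Black brim above: radius 40 mm, z = 20 to 27 mm. A half turn about z makes no difference.
- lid_seat (a point): Centre of the underside of the brim, 20 mm above the lid's origin. Fully down, the brim lies on the deck and this point meets point mouth; under the ledges the lugs have 2 mm of play up and down, the plug 2 mm sideways.
- lid_grip (a point): Point 49 mm above the lid's origin, in the middle of its orange handle bar: along the lid's x 50 mm long, 12 mm thick in y, from z = 27 (top of the brim) to 55 mm. Grip it here across y.
- cork_block: Loose cork sanding block with a pale felt top, 33 mm (x) x 46 mm (y) x 42 mm high, 90 g; origin at the centre of its underside. It stands on the bench.
- stub_1: Red pastel stub, loose block 16 x 12 x 11 mm high, on the feed tray farthest from the mouth (its centre 111 to 113 mm from the mouth's axis at the start); origin at the centre of its underside.
- stub_2: Yellow pastel stub, same size, on the tray about 88 mm from the mouth's axis.
- stub_3: Green pastel stub, same size, on the tray about 64 mm from the mouth's axis. All three start within 12 mm of the tray's centre line.
- gesso_jar: White open jar with a dark band, 54 mm across, 95 mm high, loose bystander; origin under its centre.
- tube_big: Large white paint tube lying on the bench, 42 x 125 x 36 mm, loose bystander; origin under its centre.
- eraser: Eraser in a blue sleeve, 22 x 46 x 13 mm, loose bystander; origin under its centre.
Not all that is in view belongs to the job. What is shaped like the lid but green or turquoise is not meant.

How it is judged:
By the outcome, as a careful person would: the job done as asked, in the order asked, and still so for the second after the job is handed in, while the arm keeps its last pose, push and grip.
It also fails if it takes over 72 s, if anything falls off the work surface, if the arm or the gripper's body presses on something with over 40 N, if the wrist force passes 120 N, or if a joint passes its speed limit or range.

## Working session

There is one attempt and no reset: what is moved stays moved. The work goes in short steps, Python scripts to look and compute and a tool call to move; the robot and the scene stay as the last step left them, time stands still between calls to the robot, and variables do not carry over. Pictures are saved under pics/ and viewed, at most 10 in all, crops included, and the job is handed in when it is done.

Besides the shell and the picture viewer there is one more tool, called in YAML: its name, and indented under it one key for each argument. servo_tool: Moves the arm, as the interface text tells. Its arguments: {"type":"object","properties":{"moves":{"type":"array"}},"required":["moves"]}

```bash
mkdir -p pics && ls && cat > h.py <<'E'
import numpy as np, cv2
from bench import robot
from scipy.spatial.transform import Rotation as R
def cam(s,obs=None):
    K=(s["fx"],s["fy"],s["cx"],s["cy"])
    if "eye" in s:
        o=np.array(s["orientation"]); Rm=o if o.shape==(3,3) else (R.from_euler("xyz",o).as_matrix() if o.size==3 else R.from_quat(o).as_matrix())
        return K,Rm,np.array(s["eye"])
    T=np.array(s["T_tool_cam"]); Rt=R.from_euler("xyz",obs["ee_rot"]).as_matrix()
    return K,Rt@T[:3,:3],Rt@T[:3,3]+np.array(obs["tool_pos"])
def ray(c,u,v):
    (fx,fy,cx,cy),Rm,e=c
    d=Rm@np.array([(u-cx)/fx,(v-cy)/fy,1.0]); return e,d/np.linalg.norm(d)
def onz(c,u,v,z):
    e,d=ray(c,u,v); return e+d*(z-e[2])/d[2]
def proj(c,p):
    (fx,fy,cx,cy),Rm,e=c
    q=Rm.T@(np.array(p)-e); return np.array([fx*q[0]/q[2]+cx,fy*q[1]/q[2]+cy])
def tri(c1,p1,c2,p2):
    a,d=ray(c1,*p1); b,f=ray(c2,*p2)
    t=np.linalg.lstsq(np.c_[d,-f],b-a,rcond=None)[0]
    return (a+d*t[0]+b+f*t[1])/2, np.linalg.norm(a+d*t[0]-b-f*t[1])
def shot(n):
    o=robot.get_obs(); s=robot.snapshot(n); return s["image"],cam(s,o)
E
python3 - <<'E'
from h import *
o=robot.get_obs(); print({k:np.round(v,3).tolist() for k,v in o.items()})
ims=[]
for n in("top","side","wrist"):
    s=robot.snapshot(n); print(n,{k:np.round(v,4).tolist() for k,v in s.items() if k!="image"})
    cv2.imwrite(f"pics/{n}0.png",s["image"])
E
```

```text
pics
{'time': 0.0, 'joint_positions': [-1.226, 0.088, 1.372, -0.0, 1.684, -0.103], 'qvel': [0.0, -0.001, 0.0, 0.0, -0.001, 0.0], 'joint_torque': [-0.001, -34.018, -30.243, 0.072, 0.033, -0.0], 'tool_pos': [0.238, -0.495, 0.204], 'ee_rot': [-3.139, -0.0, 0.448], 'wrist_force': [-0.055, 0.084, -0.725], 'wrist_torque': [-0.008, 0.024, -0.035], 'finger_force': 0.0, 'width': 0.094}
top {'fx': 497.4935, 'fy': 497.4935, 'cx': 323.8132, 'cy': 235.6696, 'eye': [0.4361, -0.0256, 1.4811], 'orientation': [-3.0535, -0.0088, -1.5755]}
side {'fx': 513.3381, 'fy': 513.3381, 'cx': 318.6699, 'cy': 240.8487, 'eye': [0.61, -1.3014, 0.9288], 'orientation': [-2.1579, 0.0197, 0.0219]}
wrist {'fx': 412.2587, 'fy': 412.2587, 'cx': 318.5424, 'cy': 234.9245, 'T_tool_cam': [[0.0007, -0.9657, -0.2597, 0.0744], [1.0, 0.0009, -0.0006, 0.0003], [0.0008, -0.2597, 0.9657, -0.1795], [0.0, 0.0, 0.0, 1.0]]}
```

View pics/top0.png

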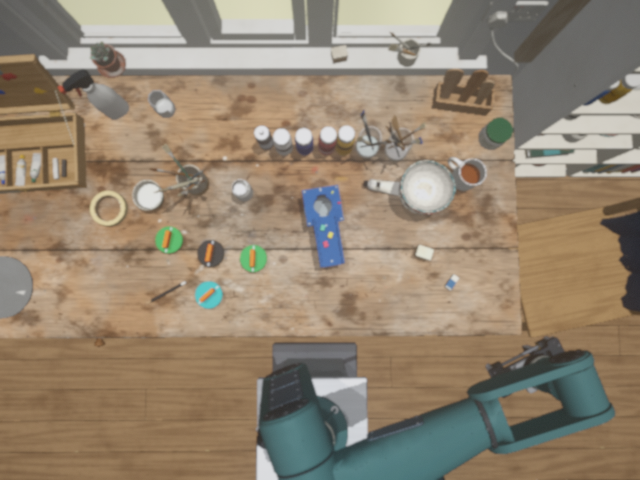

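View pics/side0.png

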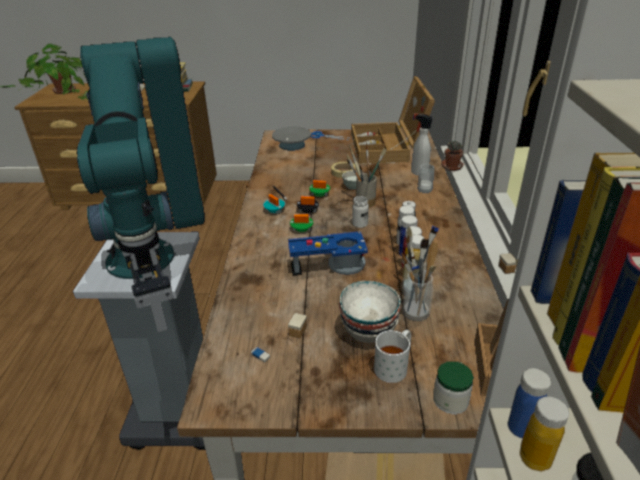

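Top view candidates for the lid are green (169,239), black (210,252), green (253,258) and turquoise (208,294). I choose the black one at (210,252). The block candidate is the pale top at (425,253), and the eraser is at (452,282). The mill mouth is at (322,205), with the tray running to (330,265). Next I check these in one close crop and measure by colour.

```bash
python3 - <<'E'
from h import *
im=cv2.imread("pics/top0.png")
a=cv2.resize(im[165:310,140:290],None,fx=2.6,fy=2.6,interpolation=cv2.INTER_CUBIC)
b=cv2.resize(im[170:280,290:360],None,fx=3.43,fy=3.43,interpolation=cv2.INTER_CUBIC)
c=cv2.resize(im[230:300,400:470],None,fx=2.2,fy=2.2,interpolation=cv2.INTER_CUBIC)
cv=np.zeros((390,800,3),np.uint8); 
for x,p in((0,a),(392,b),(640,c)): 
    w=min(p.shape[1],800-x); cv[:min(390,p.shape[0]),x:x+w]=p[:390,:w]
cv2.imwrite("pics/crop0.png",cv)
E
```

```text
(no output)
```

View pics/crop0.png

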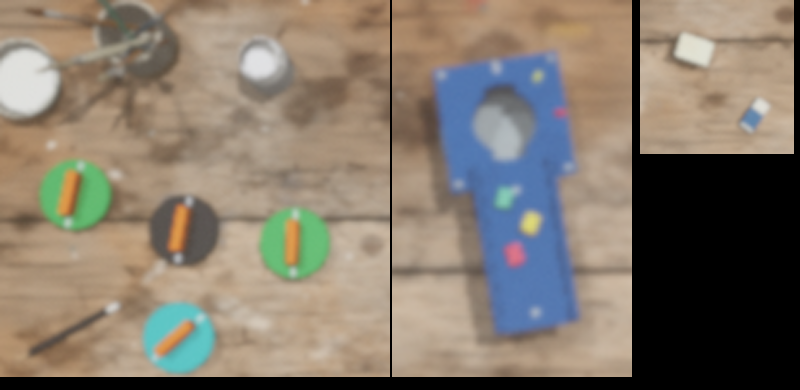

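The crop confirms the black lid with the orange bar at crop (180,228). The mill has green, yellow and red stubs on its tray. The white, yellow and red marks are at crop (496,66), (538,77) and (560,112), so the mill's +x is roughly world +x. The pale cork top and the blue-sleeved eraser are at the right.

```bash
cat >> h.py <<'E'
def comps(im,lo,hi,amin=8,roi=None):
    hsv=cv2.cvtColor(im,cv2.COLOR_BGR2HSV); m=cv2.inRange(hsv,lo,hi)
    if roi: 
        k=np.zeros_like(m); k[roi[1]:roi[3],roi[0]:roi[2]]=255; m&=k
    cs,_=cv2.findContours(m,cv2.RETR_EXTERNAL,cv2.CHAIN_APPROX_NONE)
    return sorted([c for c in cs if cv2.contourArea(c)>=amin],key=cv2.contourArea,reverse=True)
def cen(c): M=cv2.moments(c); return M["m10"]/M["m00"],M["m01"]/M["m00"]
BLUE=((105,110,50),(125,255,255)); ORG=((5,150,120),(18,255,255))
E
python3 - <<'E'
from h import *
t=cv2.imread("pics/top0.png"); s=cv2.imread("pics/side0.png")
ct=cam(robot.snapshot("top")); cs=cam(robot.snapshot("side"))
for c in comps(t,*ORG,roi=(140,215,280,310)):
    p=cen(c); print("org top",np.round(p,1),np.round(onz(ct,*p,.055),3),cv2.contourArea(c),cv2.minAreaRect(c))
for c in comps(s,*ORG,roi=(255,170,340,240)):
    p=cen(c); print("org side",np.round(p,1),np.round(onz(cs,*p,.055),3))
print(t[253,425],t[248,430],s[322,297],s[330,293])
b=comps(t,*BLUE,roi=(290,170,360,280))[0]
print("blue",cen(b),[np.round(onz(ct,*q[0],.08),3)[:2].tolist() for q in cv2.approxPolyDP(b,3,True)])
for n,im,c,roi,z in(("T",t,ct,(408,240,442,268),.042),("S",s,cs,(280,305,315,340),.042)):
    for k in comps(im,(15,0,170),(40,90,255),20,roi): 
        p=cen(k); r=cv2.minAreaRect(k); print(n,np.round(p,1),r,np.round(onz(c,*p,z),3),[np.round(onz(c,*q,z),3)[:2].tolist() for q in cv2.boxPoints(r)])
E
```

```text
org top [208.7 252.6] [0.515 0.291 0.055] 65.0 ((208.75, 252.25), (5.099019527435303, 16.277639389038086), 11.309932708740234)
org top [166.5 238.9] [0.555 0.413 0.055] 53.0 ((166.5576934814453, 238.7115478515625), (4.510671138763428, 15.297059059143066), 11.309932708740234)
org top [252.3 257.4] [0.5   0.166 0.055] 35.0 ((252.5, 258.0), (14.0, 3.0), 90.0)
org top [206.6 295.1] [0.394 0.295 0.055] 21.5 ((206.75003051757812, 294.7500305175781), (2.1213202476501465, 14.142135620117188), 45.0)
org side [300.8 216.9] [0.502 0.155 0.055]
org side [319.5 182.2] [0.559 0.405 0.055]
org side [306.8 198.8] [0.517 0.278 0.055]
org side [272.7 196.4] [0.395 0.297 0.055]
[210 224 225] [177 191 197] [160 186 193] [38 66 87]
blue (324.92382154882154, 222.73358585858585) [[0.699, -0.065], [0.679, 0.017], [0.61, 0.009], [0.584, -0.014], [0.477, -0.03], [0.488, -0.089], [0.587, -0.073], [0.621, -0.088]]
T [426.  253.7] ((424.5, 253.5), (27.0, 33.0), 90.0) [ 0.509 -0.335  0.042] [[0.549, -0.283], [0.549, -0.38], [0.471, -0.378], [0.471, -0.282]]
S [296.7 319.8] ((296.5692443847656, 319.75384521484375), (11.163125991821289, 13.891888618469238), 29.74488067626953) [ 0.516 -0.33   0.042] [[0.495, -0.342], [0.51, -0.296], [0.536, -0.318], [0.521, -0.362]]
```

```bash
cat >> h.py <<'E'
def plan(*targets):
    "targets (x,y,z,yaw) -> shifts in move units from the measured pose"
    o=robot.get_obs(); Rt=R.from_euler("xyz",o["ee_rot"]).as_matrix(); p=np.array(o["tool_pos"])
    print("t",round(o["time"],2),"pos",np.round(p,4),"rot",np.round(o["ee_rot"],4),"w",round(float(o["width"]),4),"F",np.round(o["wrist_force"],1))
    for t in targets:
        d=Rt.T@(np.array(t[:3])-p)/.025; dy=(t[3]-o["ee_rot"][2]+np.pi)%(2*np.pi)-np.pi
        print(t,"->",np.round(d,3).tolist(),"turn",round(-np.degrees(dy)/6,3))
E
python3 - <<'E'
from h import *
plan((.42,-.333,.25,0))
E
```

```text
t 0.25 pos [ 0.238  -0.4955  0.2049] rot [-3.1405e+00 -1.0000e-04  4.4780e-01] w 0.0938 F [ 0.1  0.1 -0.5]
(0.42, -0.333, 0.25, 0) -> [9.376, -2.711, -1.8] turn 4.276
```

servo_tool:
  moves:
    - [1.5,-0.4,-0.3,0.7,0]
    - [3,-0.9,-0.6,1.4,0]
    - [4.5,-1.3,-0.9,2.1,0]
    - [6,-1.7,-1.2,2.8,0]
    - [7.5,-2.2,-1.5,3.5,0]
    - [9.0,-2.6,-1.75,4.2,0]
    - [9.4,-2.7,-1.8,4.28,0]
    - [9.4,-2.7,-1.8,4.28,0]
    - [9.4,-2.7,-1.8,4.28,0]

```text
time: 1.0
tool_pos: [0.4208, -0.3329, 0.2503]
ee_rot: [3.141, 0.001, 0.001]
wrist_force: [-0.1, -0.7, 0.4]
width: 0.094
finger_force: 0.0
```

```bash
python3 - <<'E'
from h import *
im,c=shot("wrist"); cv2.imwrite("pics/w1.png",im); np.save("w1.npy",np.array([*c[1].ravel(),*c[2]]))
plan((.54,-.05,.28,0))
E
```

```text
t 1.05 pos [ 0.4202 -0.3335  0.25  ] rot [ 3.1416e+00  1.2000e-03 -2.0000e-04] w 0.0945 F [-1.  -0.4 -0.7]
(0.54, -0.05, 0.28, 0) -> [4.79, -11.34, -1.205] turn -0.002
```

View pics/w1.png

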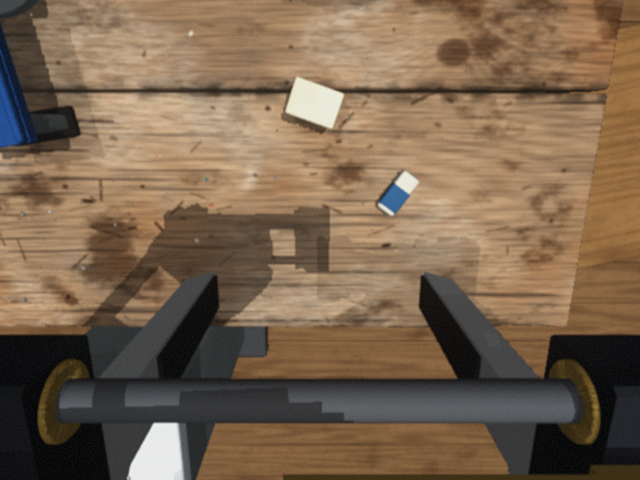

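Wrist view: the block's pale top is at (314,103), with the eraser behind it at (398,193). Next I look at the mill and the lid.

servo_tool:
  moves:
    - [0.6,-1.4,-0.15,0,0]
    - [1.2,-2.9,-0.3,0,0]
    - [1.8,-4.3,-0.5,0,0]
    - [2.4,-5.7,-0.6,0,0]
    - [3.0,-7.1,-0.75,0,0]
    - [3.6,-8.6,-0.9,0,0]
    - [4.2,-10,-1.1,0,0]
    - [4.8,-11.3,-1.2,0,0]
    - [4.8,-11.3,-1.2,0,0]
    - [4.8,-11.3,-1.2,0,0]

```text
time: 1.88
tool_pos: [0.5408, -0.051, 0.2799]
ee_rot: [3.141, 0.001, 0.001]
wrist_force: [-0.6, -0.7, -0.2]
width: 0.0937
finger_force: 0.0
```

```bash
python3 - <<'E'
from h import *
im,c=shot("wrist"); cv2.imwrite("pics/w2.png",im); np.save("w2.npy",np.array([*c[1].ravel(),*c[2]]))
plan()
E
```

```text
t 1.93 pos [ 0.5405 -0.052   0.2798] rot [ 3.1407e+00  1.4000e-03 -1.3000e-03] w 0.0938 F [-0.6 -0.5  0.1]
```

servo_tool:
  moves:
    - [-0.6,-1.5,0,0,0]
    - [-1.2,-3.0,0,0,0]
    - [-1.7,-4.5,0,0,0]
    - [-2.2,-6.0,0,0,0]
    - [-2.7,-7.5,0,0,0]
    - [-3.2,-9.0,0,0,0]
    - [-3.8,-10.5,0,0,0]
    - [-4.4,-12,0,0,0]
    - [-4.8,-13.4,0,0,0]
    - [-4.8,-13.4,0,0,0]

```text
time: 2.77
tool_pos: [0.4195, 0.287, 0.2799]
ee_rot: [-3.14, 0.002, 0.004]
wrist_force: [0.2, -1.3, 0.2]
width: 0.0939
finger_force: 0.0
```

```bash
python3 - <<'E'
from h import *
im,c=shot("wrist"); cv2.imwrite("pics/w3.png",im); np.save("w3.npy",np.array([*c[1].ravel(),*c[2]]))
plan()
E
```

```text
t 2.82 pos [0.4206 0.2845 0.2799] rot [3.1407e+00 8.0000e-04 1.4000e-03] w 0.0942 F [-0.  -1.   0.2]
```

View pics/w2.png

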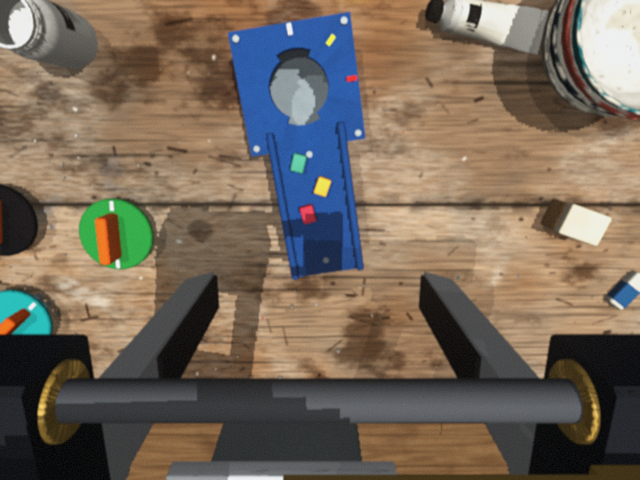

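View pics/w3.png

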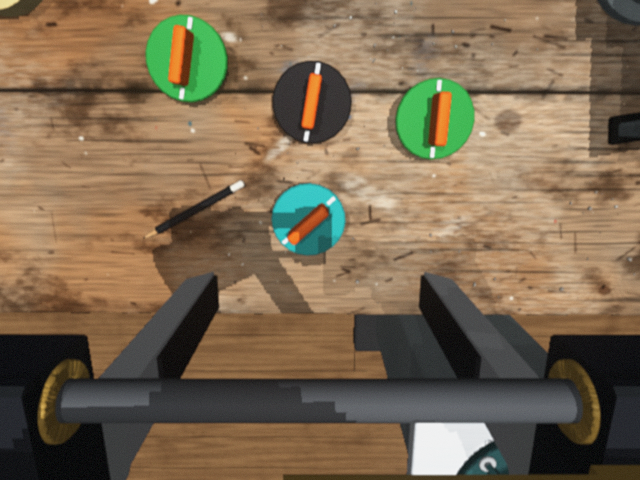

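w2 shows the mouth at (299,88) and deck corner dots at (236,38), (344,20), (257,149) and (358,132). The white, yellow and red marks are at (290,29), (331,40) and (352,78). The stubs are green (299,163), yellow (322,187) and red (307,213). w3 shows the black lid at (312,102) with its white brim ticks at (317,69) and (306,136).

```bash
cat >> h.py <<'E'
KW=(412.2587,412.2587,318.5424,234.9245)
def load(n):
    a=np.load(n+".npy"); return cv2.imread(f"pics/{n}.png"),(KW,a[:9].reshape(3,3),a[9:])
def poly(c,k,z): return np.array([onz(c,*q[0],z)[:2] for q in k])
def rect(pts):
    r=cv2.minAreaRect((pts*1000).astype(np.float32)); return np.round(r[0],1),np.round(r[1],1),round(r[2],1)
WHT=((0,0,150),(180,70,255))
E
python3 - <<'E'
from h import *
(w1,c1),(w2,c2),(w3,c3)=[load(n) for n in("w1","w2","w3")]
t=cv2.imread("pics/top0.png"); s=cv2.imread("pics/side0.png")
ct=cam(robot.snapshot("top")); cs=cam(robot.snapshot("side"))
PALE=((15,10,170),(45,90,255))
b1=comps(w1,*PALE,300,(275,65,355,140))[0]; b2=comps(w2,*PALE,200,(550,195,620,255))[0]
print("block tri w1w2",tri(c1,cen(b1),c2,cen(b2)),"w1",rect(poly(c1,b1,.042)),"w2",rect(poly(c2,b2,.042)))
o3=comps(w3,*ORG,100,(270,60,355,145))[0]; ot=cen(comps(t,*ORG,20,(195,240,222,265))[0]); os_=cen(comps(s,*ORG,8,(297,190,318,207))[0])
print("lid tri",tri(c3,cen(o3),ct,ot),tri(c3,cen(o3),cs,os_),"handle",rect(poly(c3,o3,.055)))
k3=comps(w3,(0,0,0),(180,255,75),800,(265,55,360,150))[0]; (q,r)=cv2.minEnclosingCircle(k3)
P=poly(c3,cv2.convexHull(k3),.027); e=cv2.fitEllipse((cv2.convexHull(k3)))
print("brim",q,r,onz(c3,*q,.027),"ell",onz(c3,*e[0],.027),cv2.minEnclosingCircle((P*1000).astype(np.float32)))
tk=[cen(k) for k in comps(w3,*WHT,8,(295,58,328,145))]; print("ticks",tk,[np.round(onz(c3,*p,.027),4) for p in tk])
d=[cen(k) for k in comps(w2,*WHT,4,(228,8,366,270))]
for p in d: print("white",np.round(p,1),np.round(onz(c2,*p,.08),4))
for nm,lo,hi in(("yel",(20,140,150),(33,255,255)),("red",(170,140,120),(180,255,255)),("grn",(65,80,80),(90,255,255))):
    print(nm,[(np.round(cen(k),1),cv2.contourArea(k),np.round(onz(c2,*cen(k),.08),4),) for k in comps(w2,lo,hi,8,(228,8,366,270))])
st=[cen(k) for k in comps(t,*WHT,2,(300,180,350,270))]; print("top whites",np.round(st,1))
ss=[cen(k) for k in comps(s,*WHT,1,(285,230,370,265))]; print("side whites",np.round(ss,1)); 
for y in(.08,): print([np.round(proj(cs,onz(c2,*p,y)),1) for p in d],[np.round(proj(ct,onz(c2,*p,y)),1) for p in d])
E
```

```text
block tri w1w2 (array([ 0.51463508, -0.3296026 ,  0.04493721]), np.float64(0.0013280942757926285)) w1 (array([ 515. , -329.7]), array([47. , 35.3]), 70.9) w2 (array([ 513.6, -334.7]), array([55.9, 40.6]), 71.7)
lid tri (array([0.51540353, 0.29463006, 0.03985338]), np.float64(7.155899339438103e-05)) (array([0.51531002, 0.29453728, 0.04576349]), np.float64(0.0004778128007614444)) handle (array([514.3, 294.4]), array([12.4, 49.6]), 80.2)
brim (311.94189453125, 95.96331787109375) 47.3192253112793 [0.5205331  0.29404449 0.027     ] ell [0.51526517 0.29553123 0.027     ] ((521.2178955078125, 294.0099792480469), 46.84893035888672)
ticks [(317.30923694779113, 68.12851405622489), (306.046875, 135.578125), (301.4938271604938, 59.32716049382716)] [array([0.5464, 0.2888, 0.027 ]), array([0.4822, 0.3   , 0.027 ]), array([0.5544, 0.3042, 0.027 ])]
white [293.1  96.1] [ 0.6387 -0.0292  0.08  ]
white [289.   28.6] [ 0.6924 -0.0266  0.08  ]
white [361.9 163.6] [ 0.5804 -0.091   0.08  ]
white [235.1  38.4] [0.6848 0.019  0.08  ]
white [343.7  20.1] [ 0.699  -0.0724  0.08  ]
white [256.2 148.5] [0.5938
[... 776 characters left out ...]
.6 186.1]
 [330.8 233.3]
 [303.2 190.4]
 [320.  188.4]
 [332.  191.7]
 [308.  223.5]]
side whites []
[array([343.3, 241.3]), array([361.3, 240.8]), array([323.4, 253.3]), array([358.1, 232.5]), array([364.3, 249.5]), array([328.2, 235.2]), array([326.5, 243.9]), array([333. , 252.4]), array([309.8, 236.3]), array([313.1, 235.1]), array([290.5, 239.2]), array([303.5, 237.5]), array([328.5, 253.6])] [array([320.4, 208. ]), array([319.4, 189.3]), array([342.3, 228.3]), array([303.4, 192. ]), array([335.4, 187. ]), array([308.5, 223.8]), array([325.2, 225.4]), array([340.6, 218.6]), array([310.6, 243.4]), array([308.3, 239.9]), array([316. , 263.7]), array([312.9, 250. ]), array([342.7, 223.1])]
```

```bash
python3 - <<'E'
from h import *
plan((.56,.05,.24,0))
E
```

```text
t 2.92 pos [0.4217 0.2824 0.2801] rot [ 3.1401e+00  1.0000e-04 -2.7000e-03] w 0.0938 F [-0.6 -1.   1. ]
(0.56, 0.05, 0.24, 0) -> [5.557, 9.28, 1.617] turn -0.026
```

servo_tool:
  moves:
    - [0.9,1.4,0.2,0,0]
    - [1.8,2.8,0.5,0,0]
    - [2.6,4.2,0.7,0,0]
    - [3.5,5.6,1.0,0,0]
    - [4.4,7.0,1.2,0,0]
    - [5.2,8.4,1.5,0,0]
    - [5.6,9.4,1.6,0,0]
    - [5.6,9.4,1.6,0,0]
    - [5.6,9.4,1.6,0,0]

```text
time: 3.67
tool_pos: [0.5609, 0.0451, 0.2397]
ee_rot: [3.141, 0.002, -0.008]
wrist_force: [0.1, 0.2, 0.2]
width: 0.0943
finger_force: 0.0
```

```bash
python3 - <<'E'
from h import *
im,c=shot("wrist"); cv2.imwrite("pics/w4.png",im); np.save("w4.npy",np.array([*c[1].ravel(),*c[2]]))
w2,c2=load("w2")
D=[(.6848,.019),(.699,-.0724),(.5938,.0047),(.608,-.0863),(.6924,-.0266)]
P2=[(235.1,38.4),(343.7,20.1),(256.2,148.5),(357.6,132.3),(289,28.6)]
cand=[cen(k) for k in comps(im,*WHT,4)]
X=[]
for d,p2 in zip(D,P2):
    g=proj(c,(*d,.08)); q=min(cand,key=lambda a:np.hypot(*(a-g)))
    r=tri(c2,p2,c,q); print(np.round(g,1),np.round(q,1),np.round(r[0],4),round(r[1],4),np.round(onz(c,*q,.08),4)); X.append(onz(c,*q,.08))
print("centre w4",np.mean(X[:4],0))
# block: place above, then down
plan((.515,-.330,.13,-.333),(.515,-.330,.014,-.333))
E
```

```text
[350.9  56.4] [351.3  56.1] [0.6847 0.0188 0.0814] 0.0003 [0.685  0.0187 0.08  ]
[472.5  35.2] [472.8  34.9] [ 0.699  -0.0723  0.0807] 0.0003 [ 0.6992 -0.0726  0.08  ]
[366.8 175.9] [367.1 175.9] [0.5939 0.0046 0.0809] 0.0002 [0.5939 0.0044 0.08  ]
[479.5 157.6] [480.  157.5] [ 0.6081 -0.0863  0.0811] 0.0001 [ 0.6081 -0.0867  0.08  ]
[411.2  45.2] [411.4  44.8] [ 0.6925 -0.0266  0.0806] 0.0003 [ 0.6927 -0.0267  0.08  ]
centre w4 [ 0.64654891 -0.03404312  0.08      ]
t 3.72 pos [0.5607 0.0468 0.2403] rot [-3.1414e+00  8.0000e-04 -5.0000e-03] w 0.0938 F [-0.5  0.3 -0.2]
(0.515, -0.33, 0.13, -0.333) -> [-1.751, 15.08, 4.412] turn 3.132
(0.515, -0.33, 0.014, -0.333) -> [-1.747, 15.08, 9.052] turn 3.132
```

The deck measures 80.8 mm high and the mouth is at (0.6465, -0.034), yaw 8.8°. Now going to the block.

servo_tool:
  moves:
    - [-0.2,1.5,0.0,0.3,0]
    - [-0.4,3.1,0.0,0.6,0]
    - [-0.6,4.7,0.1,1.0,0]
    - [-0.75,6.3,0.3,1.3,0]
    - [-0.95,7.9,0.8,1.7,0]
    - [-1.1,9.5,1.5,2.0,0]
    - [-1.3,11.1,2.2,2.4,0]
    - [-1.5,12.7,3.0,2.7,0]
    - [-1.65,14.1,3.7,3.0,0]
    - [-1.75,15.1,4.4,3.13,0]

```text
time: 4.55
tool_pos: [0.5166, -0.3303, 0.1311]
ee_rot: [3.14, -0.003, -0.33]
wrist_force: [-0.3, -0.0, -0.6]
width: 0.0937
finger_force: 0.0
```

servo_tool:
  moves:
    - [0,0,0,0,0]
    - [0,0,0,0,0]

```text
time: 4.72
tool_pos: [0.5158, -0.3282, 0.1291]
ee_rot: [-3.14, 0.003, -0.33]
wrist_force: [-0.2, 0.4, 0.6]
width: 0.0942
finger_force: 0.0
```

```bash
python3 - <<'E'
from h import *
im,c=shot("wrist"); cv2.imwrite("pics/w5.png",im)
for k in comps(im,(15,10,150),(45,110,255),2000)[:3]: print(cen(k),cv2.contourArea(k),rect(poly(c,k,.044)))
plan((.515,-.330,.014,-.333))
E
```

```text
(224.97458632346837, 166.64781646007552) 50583.0 (array([ 593.2, -290.9]), array([109.6, 346.1]), 0.3)
(525.340345378646, 232.9467367871198) 37649.5 (array([ 456.4, -422.4]), array([234.4, 157.2]), 89.1)
(165.5826842038054, 38.93659104130308) 11746.5 (array([ 665.4, -280.2]), array([189.1,  55.3]), 82.6)
t 4.77 pos [ 0.517  -0.3275  0.1308] rot [-3.1406e+00  1.0000e-04 -3.2820e-01] w 0.0937 F [0.1 0.2 0.8]
(0.515, -0.33, 0.014, -0.333) -> [-0.042, 0.123, 4.671] turn 0.046
```

servo_tool:
  moves:
    - [0,0.1,1,0,0]
    - [0,0.1,2.2,0,0]
    - [0,0.1,3.4,0,0]
    - [-0.04,0.1,4.3,0,0]
    - [-0.04,0.1,4.67,0,0]
    - [-0.04,0.1,4.67,0,0]
    - [-0.04,0.1,4.67,0,0.3]
    - [-0.04,0.1,4.67,0,0.7]
    - [-0.04,0.1,4.67,0,0.7]
    - [-0.04,0.1,4.67,0,0.7]

```text
time: 5.6
tool_pos: [0.5165, -0.3311, 0.016]
ee_rot: [3.14, -0.004, -0.328]
wrist_force: [-0.3, -0.5, 0.1]
width: 0.0706
finger_force: 0.0
```

servo_tool:
  moves:
    - [0,0,0,0,0.8]
    - [0,0,0,0,0.8]
    - [0,0,0,0,0.8]
    - [0,0,0,0,0.8]
    - [0,0,0,0,0.8]

```text
time: 6.02
tool_pos: [0.5153, -0.3302, 0.0139]
ee_rot: [-3.141, -0.0, -0.328]
wrist_force: [0.1, 0.6, 1.1]
width: 0.0456
finger_force: 30.0
```

```bash
python3 - <<'E'
from h import *
m=np.radians(8.8); ux=np.array([np.cos(m),np.sin(m)]); C=np.array([.6465,-.034])
a=C-.150*ux; b=C-.012*ux
plan((.515,-.33,.15,m),(*a,.15,m),(*a,.098,m),(*b,.098,m)); print(robot.get_obs()["finger_force"])
E
```

```text
t 6.02 pos [ 0.5153 -0.3302  0.0139] rot [-3.1414e+00 -1.0000e-04 -3.2830e-01] w 0.0456 F [0.1 0.6 1.1]
(0.515, -0.33, 0.15, np.float64(0.15358897417550102)) -> [-0.014, -0.006, -5.444] turn -4.601
(np.float64(0.49826574278301705), np.float64(-0.05694787544260571), 0.15, np.float64(0.15358897417550102)) -> [-4.169, -10.129, -5.443] turn -4.601
(np.float64(0.49826574278301705), np.float64(-0.05694787544260571), 0.098, np.float64(0.15358897417550102)) -> [-4.169, -10.129, -3.363] turn -4.601
(np.float64(0.6346412594226414), np.float64(-0.03583583003540846), 0.098, np.float64(0.15358897417550102)) -> [0.722, -12.687, -3.361] turn -4.601
30.00020831823349
```

servo_tool:
  moves:
    - [0,0,-1.2,0,0.8]
    - [0,0,-2.6,0,0.8]
    - [0,0,-4.0,-0.4,0.8]
    - [-0.5,-1.2,-5.2,-1.0,0.8]
    - [-1.1,-2.6,-6.0,-1.7,0.8]
    - [-1.7,-4.1,-6.0,-2.4,0.8]
    - [-2.3,-5.6,-6.0,-3.1,0.8]
    - [-2.9,-7.1,-6.0,-3.8,0.8]
    - [-3.5,-8.6,-6.0,-4.4,0.8]
    - [-4.17,-10.13,-6.0,-4.6,0.8]

```text
time: 6.85
tool_pos: [0.4976, -0.0554, 0.1634]
ee_rot: [3.141, 0.0, 0.155]
wrist_force: [1.1, 0.7, -1.3]
width: 0.0456
finger_force: 30.0
```

servo_tool:
  moves:
    - [0,0,0,0,0.8]
    - [0,0,0,0,0.8]
    - [0,0,0,0,0.8]

```text
time: 7.1
tool_pos: [0.4981, -0.0573, 0.1636]
ee_rot: [3.141, 0.0, 0.154]
wrist_force: [-0.4, -0.2, -1.2]
width: 0.0457
finger_force: 30.0
```

```bash
python3 - <<'E'
from h import *
m=np.radians(8.8); ux=np.array([np.cos(m),np.sin(m)]); C=np.array([.6465,-.034])
a=C-.150*ux; b=C-.012*ux
plan((*a,.098,m),(*b,.097,m))
im,c=shot("wrist"); cv2.imwrite("pics/w6.png",im)
E
```

```text
t 7.1 pos [ 0.4981 -0.0573  0.1636] rot [3.1407e+00 3.0000e-04 1.5390e-01] w 0.0457 F [-0.4 -0.2 -1.2]
(np.float64(0.49826574278301705), np.float64(-0.05694787544260571), 0.098, np.float64(0.15358897417550102)) -> [0.008, -0.016, 2.622] turn 0.003
(np.float64(0.6346412594226414), np.float64(-0.03583583003540846), 0.097, np.float64(0.15358897417550102)) -> [5.528, -0.014, 2.661] turn 0.003
```

View pics/w6.png

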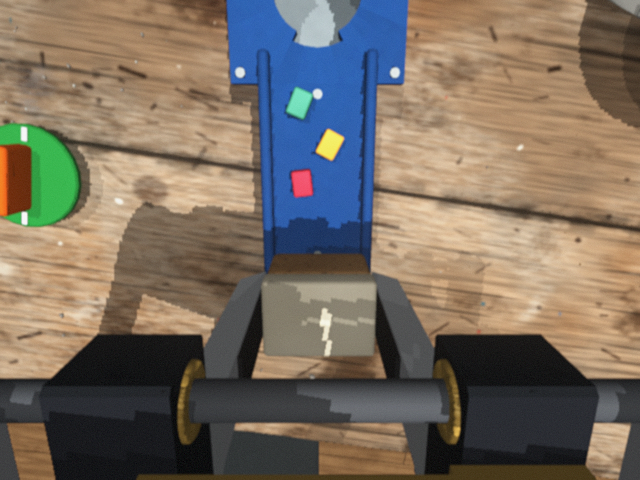

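The image shows the block at (320,310), square to and centred on the tray, with the stubs ahead at (302,184), (330,145) and (299,103). Now I lower and wipe.

servo_tool:
  moves:
    - [0,0,0.7,0,0.8]
    - [0,0,1.4,0,0.8]
    - [0,0,2.1,0,0.8]
    - [0,0,2.5,0,0.8]
    - [0,0,2.64,0,0.8]
    - [0,0,2.64,0,0.8]
    - [0.2,0,2.64,0,0.8]
    - [0.4,0,2.64,0,0.8]
    - [0.6,0,2.64,0,0.8]
    - [0.8,0,2.64,0,0.8]

```text
time: 7.98
tool_pos: [0.5193, -0.054, 0.0988]
ee_rot: [3.141, -0.002, 0.154]
wrist_force: [0.4, -0.1, -1.0]
width: 0.0458
finger_force: 30.0
```

servo_tool:
  moves:
    - [0.2,0,0,0,0.8]
    - [0.4,0,0,0,0.8]
    - [0.6,0,0,0,0.8]
    - [0.8,0,0,0,0.8]
    - [1.0,0,0,0,0.8]
    - [1.2,0,0,0,0.8]
    - [1.4,0,0,0,0.8]
    - [1.6,0,0,0,0.8]
    - [1.8,0,0,0,0.8]
    - [2.0,0,0,0,0.8]

```text
time: 8.82
tool_pos: [0.5678, -0.0462, 0.0976]
ee_rot: [3.142, 0.0, 0.154]
wrist_force: [0.6, 0.2, -0.7]
width: 0.046
finger_force: 30.0
```

```bash
python3 - <<'E'
from h import *
m=np.radians(8.8); ux=np.array([np.cos(m),np.sin(m)]); C=np.array([.6465,-.034])
b=C-.012*ux
plan((*b,.097,m))
im,c=shot("wrist"); cv2.imwrite("pics/w7.png",im)
for nm,lo,hi in(("yel",(20,140,120),(33,255,255)),("red",(170,140,120),(180,255,255)),("grn",(65,80,80),(90,255,255))):
    for k in comps(im,lo,hi,80,(200,0,440,330)):
        d=onz(c,*cen(k),.091)[:2]-C; print(nm,np.round(cen(k)),cv2.contourArea(k),np.round([d@ux,d@[-ux[1],ux[0]]],4))
E
```

```text
t 8.82 pos [ 0.5678 -0.0462  0.0976] rot [3.1416e+00 1.0000e-04 1.5350e-01] w 0.046 F [ 0.6  0.2 -0.7]
(np.float64(0.6346412594226414), np.float64(-0.03583583003540846), 0.097, np.float64(0.15358897417550102)) -> [2.705, -0.003, 0.025] turn -0.001
yel [324. 237.] 685.5 [-0.0561 -0.0029]
yel [392.  34.] 149.0 [ 0.031  -0.0309]
red [298. 238.] 741.0 [-0.0565  0.0091]
red [419. 112.] 154.5 [-0.0001 -0.0439]
grn [287. 204.] 834.5 [-0.0404  0.0141]
```

servo_tool:
  moves:
    - [0.2,0,0.02,0,0.8]
    - [0.4,0,0.02,0,0.8]
    - [0.6,0,0.02,0,0.8]
    - [0.8,0,0.02,0,0.8]
    - [1.0,0,0.02,0,0.8]
    - [1.2,0,0.02,0,0.8]
    - [1.4,0,0.02,0,0.8]
    - [1.6,0,0.02,0,0.8]
    - [1.8,0,0.02,0,0.8]
    - [2.0,0,0.02,0,0.8]

```text
time: 9.7
tool_pos: [0.6173, -0.0386, 0.0972]
ee_rot: [3.142, -0.0, 0.154]
wrist_force: [-0.4, 0.7, -1.2]
width: 0.0457
finger_force: 30.0
```

servo_tool:
  moves:
    - [0.2,0,0,0,0.8]
    - [0.4,0,0,0,0.8]
    - [0.6,0,0,0,0.8]
    - [0.75,0,0,0,0.8]
    - [0.75,0,0,0,0.8]
    - [0.75,0,0,0,0.8]
    - [0.75,0,0,0,0.8]
    - [0.75,0,0,0,0.8]

```text
time: 10.37
tool_pos: [0.6351, -0.0358, 0.0972]
ee_rot: [3.142, 0.0, 0.153]
wrist_force: [-1.2, 0.1, -1.1]
width: 0.046
finger_force: 30.0
```

```bash
python3 - <<'E'
from h import *
m=np.radians(8.8); ux=np.array([np.cos(m),np.sin(m)]); C=np.array([.6465,-.034])
im,c=shot("wrist"); cv2.imwrite("pics/w8.png",im)
for nm,lo,hi in(("yel",(20,140,80),(33,255,255)),("red",(170,140,80),(180,255,255)),("grn",(65,80,60),(90,255,255))):
    for k in comps(im,lo,hi,80,(200,0,440,330)):
        d=onz(c,*cen(k),.091)[:2]-C; print(nm,np.round(cen(k)),cv2.contourArea(k),np.round([d@ux,d@[-ux[1],ux[0]]],4))
b=C-.175*ux
plan((*b,.16,m),(.515,-.33,.16,-.328),(.515,-.33,.0145,-.328))
E
```

```text
yel [386. 189.] 111.0 [ 0.0346 -0.031 ]
red [318. 246.] 288.0 [ 0.0078 -0.0002]
red [411. 255.] 118.5 [ 0.0035 -0.0439]
grn [304. 232.] 405.0 [0.0145 0.0064]
t 10.42 pos [ 0.6351 -0.0359  0.0973] rot [3.1414 0.     0.1534] w 0.0457 F [ 0.4 -0.5 -1.6]
(np.float64(0.47356003324685325), np.float64(-0.06077252134970666), 0.16, np.float64(0.15358897417550102)) -> [-6.539, -0.003, -2.508] turn -0.001
(0.515, -0.33, 0.16, -0.328) -> [-6.547, 10.893, -2.507] turn 4.597
(0.515, -0.33, 0.0145, -0.328) -> [-6.547, 10.892, 3.313] turn 4.597
```

servo_tool:
  moves:
    - [0,0,-0.8,0,0.8]
    - [0,0,-1.8,0,0.8]
    - [-0.6,0,-2.8,0,0.8]
    - [-1.8,0,-3.2,0,0.8]
    - [-3,0,-3.2,0,0.8]
    - [-3.6,0,-3.2,0,0.8]
    - [-3.6,0,-3.2,0,0.8]
    - [-3.6,0,-3.2,0,0.8]

```text
time: 11.08
tool_pos: [0.5462, -0.0497, 0.1779]
ee_rot: [3.141, -0.002, 0.153]
wrist_force: [1.1, 1.0, -1.2]
width: 0.0454
finger_force: 30.0
```

```bash
python3 - <<'E'
from h import *
m=np.radians(8.8); ux=np.array([np.cos(m),np.sin(m)]); C=np.array([.6465,-.034])
im,c=shot("wrist"); cv2.imwrite("pics/w9.png",im)
print("mouth at",proj(c,(*C,.08)),proj(c,(*C,.014)))
for nm,lo,hi in(("yel",(20,120,60),(33,255,255)),("red",(170,120,60),(180,255,255)),("grn",(65,80,50),(90,255,255))):
    for k in comps(im,lo,hi,40,(200,0,440,330)):
        d=onz(c,*cen(k),.02)[:2]-C; print(nm,np.round(cen(k)),cv2.contourArea(k),np.round([d@ux,d@[-ux[1],ux[0]]],4))
plan((.515,-.33,.17,-.328),(.515,-.33,.0145,-.328))
E
```

```text
mouth at [317.62687166  80.06208928] [317.8012647   88.82377335]
yel [325. 118.] 109.5 [-0.0224 -0.0055]
yel [371.  23.] 80.0 [ 0.0462 -0.0398]
red [318. 104.] 285.5 [-0.0117 -0.0005]
red [391.  80.] 79.5 [ 0.006  -0.0562]
grn [305.  93.] 234.5 [-0.0038  0.01  ]
t 11.13 pos [ 0.5467 -0.0496  0.1775] rot [ 3.1413e+00 -1.2000e-03  1.5330e-01] w 0.0461 F [-0.5 -0.3 -0.9]
(0.515, -0.33, 0.17, -0.328) -> [-2.966, 10.891, 0.299] turn 4.596
(0.515, -0.33, 0.0145, -0.328) -> [-2.973, 10.889, 6.519] turn 4.596
```

View pics/w9.png

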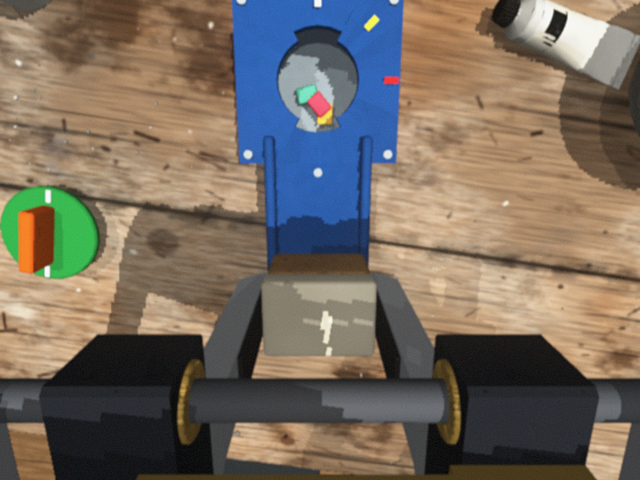

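All three stubs lie in the well at about (317,105), and the tray is empty. Now the block goes back to its old spot.

servo_tool:
  moves:
    - [-0.4,1.4,0,0.6,0.8]
    - [-0.8,2.8,0,1.2,0.8]
    - [-1.2,4.3,0,1.8,0.8]
    - [-1.6,5.8,0,2.4,0.8]
    - [-2.0,7.3,0.2,3.1,0.8]
    - [-2.4,8.8,0.8,3.8,0.8]
    - [-2.8,10.2,1.8,4.4,0.8]
    - [-2.97,10.89,2.8,4.6,0.8]
    - [-2.97,10.89,3.8,4.6,0.8]
    - [-2.97,10.89,4.8,4.6,0.8]

```text
time: 11.97
tool_pos: [0.5149, -0.332, 0.0549]
ee_rot: [-3.141, 0.0, -0.331]
wrist_force: [0.7, 0.6, 0.1]
width: 0.0457
finger_force: 30.0
```

servo_tool:
  moves:
    - [0,0,0.6,0,0.8]
    - [0,0,1.1,0,0.8]
    - [0,0,1.4,0,0.8]
    - [0,0,1.4,0,0.8]
    - [0,0,1.4,0,0.8]

```text
time: 12.38
tool_pos: [0.5153, -0.3301, 0.0225]
ee_rot: [3.141, -0.001, -0.328]
wrist_force: [-0.2, -0.8, -1.4]
width: 0.0457
finger_force: 30.0
```

```bash
python3 - <<'E'
from h import *
plan((.515,-.33,.014,-.328))
E
```

```text
t 12.38 pos [ 0.5153 -0.3301  0.0225] rot [ 3.1414e+00 -6.0000e-04 -3.2770e-01] w 0.0457 F [-0.2 -0.8 -1.4]
(0.515, -0.33, 0.014, -0.328) -> [-0.013, 0.001, 0.339] turn 0.003
```

servo_tool:
  moves:
    - [0,0,0.12,0,0.8]
    - [0,0,0.24,0,0.8]
    - [0,0,0.33,0,0.8]
    - [0,0,0.33,0,0.8]
    - [0,0,0.33,0,0.4]
    - [0,0,0.33,0,0.1]
    - [0,0,0.33,0,0]
    - [0,0,0.33,0,0]
    - [0,0,0.33,0,0]
    - [0,0,0.33,0,0]

```text
time: 13.22
tool_pos: [0.5147, -0.3301, 0.0142]
ee_rot: [3.141, -0.0, -0.328]
wrist_force: [-0.3, -0.1, 0.5]
width: 0.0825
finger_force: 0.0
```

servo_tool:
  moves:
    - [0,0,-0.6,0,0]
    - [0,0,-1.6,0,0]
    - [0,0,-3.0,0,0]
    - [0,0,-4.5,0,0]
    - [0,0,-6,0,0]
    - [0,0,-7.5,0,0]
    - [0,0,-8,0,0]
    - [0,0,-8,0,0]

```text
time: 13.88
tool_pos: [0.5164, -0.3314, 0.2197]
ee_rot: [3.138, -0.01, -0.328]
wrist_force: [-0.4, -0.0, 0.3]
width: 0.0942
finger_force: 0.0
```

```bash
python3 - <<'E'
from h import *
im,c=shot("wrist"); cv2.imwrite("pics/w10.png",im)
l=(.5143,.2944); a=np.radians(-9.9)
print("block top expected",proj(c,(.515,-.33,.042)))
h=cv2.cvtColor(im,cv2.COLOR_BGR2HSV); print(h[280:320:10,300:340:10].tolist()[0])
plan((.42,.2944,.21,a),(*l,.12,a))
E
```

```text
block top expected [316.04106923 215.5359575 ]
[[14, 105, 165], [15, 110, 153], [15, 106, 103], [15, 108, 85]]
t 13.93 pos [ 0.5153 -0.3305  0.2158] rot [ 3.1402 -0.004  -0.3281] w 0.0938 F [0.2 0.4 0. ]
(0.42, 0.2944, 0.21, np.float64(-0.17278759594743864)) -> [-11.667, -22.434, 0.153] turn -1.483
(0.5143, 0.2944, 0.12, np.float64(-0.17278759594743864)) -> [-8.11, -23.655, 3.766] turn -1.483
```

servo_tool:
  moves:
    - [-0.7,-1.4,0,0,0]
    - [-1.4,-2.8,0,-0.1,0]
    - [-2.2,-4.2,0,-0.2,0]
    - [-2.9,-5.6,0,-0.4,0]
    - [-3.6,-7,0,-0.5,0]
    - [-4.4,-8.4,0,-0.6,0]
    - [-5.1,-9.8,0,-0.7,0]
    - [-5.8,-11.2,0.1,-0.8,0]
    - [-6.5,-12.6,0.1,-0.9,0]
    - [-7.2,-14,0.1,-1.0,0]

```text
time: 14.77
tool_pos: [0.4546, 0.0611, 0.2074]
ee_rot: [3.14, 0.007, -0.223]
wrist_force: [0.7, -0.0, 0.9]
width: 0.0937
finger_force: 0.0
```

servo_tool:
  moves:
    - [-0.7,-1.4,0,-0.1,0]
    - [-1.4,-2.8,0,-0.2,0]
    - [-2.2,-4.2,0,-0.3,0]
    - [-2.9,-5.6,0,-0.4,0]
    - [-3.6,-7,0,-0.48,0]
    - [-4.4,-8.1,0,-0.48,0]
    - [-4.4,-8.4,0,-0.48,0]
    - [-4.4,-8.4,0,-0.48,0]
    - [-4.4,-8.4,0,-0.48,0]

```text
time: 15.52
tool_pos: [0.3955, 0.2877, 0.2087]
ee_rot: [3.138, 0.003, -0.173]
wrist_force: [-0.5, 0.7, -0.4]
width: 0.094
finger_force: 0.0
```

```bash
python3 - <<'E'
from h import *
im,c=shot("wrist"); cv2.imwrite("pics/w11.png",im)
w3,c3=load("w3"); a=np.radians(-9.9); ux=np.array([np.cos(a),np.sin(a)])
e1=np.array([*(np.array([.5143,.2944])+.0325*ux),.027]); e2=np.array([*(np.array([.5143,.2944])-.0325*ux),.027])
cand=[cen(k) for k in comps(im,*WHT,8)]
for p3,e in(((317.309,68.1285),e1),((306.047,135.578),e2)):
    g=proj(c,e); q=min(cand,key=lambda a:np.hypot(*(a-g))); r=tri(c3,p3,c,q); print(np.round(g),np.round(q,1),np.round(r[0],4),round(r[1],4),np.round(onz(c,*q,.027),4))
o3=comps(w3,*ORG,100,(270,60,355,145))[0]; g=proj(c,(.5143,.2944,.055))
for k in comps(im,*ORG,100):
    if np.hypot(*(np.array(cen(k))-g))<40: print("handle",rect(poly(c,k,.055)),tri(c3,cen(o3),c,cen(k)))
plan((.5143,.2944,.12,a),(.5143,.2944,.031,a))
E
```

```text
[283.  28.] [282.8  26. ] [0.5453 0.2886 0.0371] 0.0003 [0.5475 0.2888 0.027 ]
[285. 113.] [284.6 112.8] [0.4821 0.3001 0.0275] 0.0002 [0.4821 0.3003 0.027 ]
handle (array([514.2, 294.1]), array([12.4, 49.2]), 80.0) (array([0.51465853, 0.29432316, 0.05426919]), np.float64(6.130500957318686e-05))
t 15.57 pos [0.396  0.2872 0.2094] rot [ 3.1384e+00  2.4000e-03 -1.7400e-01] w 0.0938 F [-0.3 -0.1 -0.1]
(0.5143, 0.2944, 0.12, np.float64(-0.17278759594743864)) -> [4.618, -1.114, 3.561] turn -0.012
(0.5143, 0.2944, 0.031, np.float64(-0.17278759594743864)) -> [4.626, -1.125, 7.12] turn -0.012
```

servo_tool:
  moves:
    - [1.2,-0.3,0.5,0,0]
    - [2.5,-0.6,1.2,0,0]
    - [3.8,-0.9,2.2,0,0]
    - [4.6,-1.1,3.2,0,0]
    - [4.62,-1.12,4.4,0,0]
    - [4.62,-1.12,5.4,0,0]
    - [4.62,-1.12,6.0,0,0]
    - [4.62,-1.12,6.0,0,0]
    - [4.62,-1.12,6.0,0,0]

```text
time: 16.32
tool_pos: [0.5147, 0.294, 0.0601]
ee_rot: [3.139, 0.002, -0.176]
wrist_force: [-0.7, 0.7, 0.7]
width: 0.0944
finger_force: 0.0
```

```bash
python3 - <<'E'
from h import *
a=np.radians(-9.9)
plan((.5143,.2943,.031,a))
E
```

```text
t 16.32 pos [0.5147 0.294  0.0601] rot [ 3.1394e+00  2.4000e-03 -1.7580e-01] w 0.0944 F [-0.7  0.7  0.7]
(0.5143, 0.2943, 0.031, np.float64(-0.17278759594743864)) -> [-0.016, -0.011, 1.164] turn -0.029
```

servo_tool:
  moves:
    - [0,0,0.5,0,0]
    - [0,0,1.0,0,0]
    - [0,0,1.15,0,0]
    - [0,0,1.15,0,0.4]
    - [0,0,1.15,0,0.8]
    - [0,0,1.15,0,1]
    - [0,0,1.15,0,1]
    - [0,0,1.15,0,1]
    - [0,0,1.15,0,1]
    - [0,0,1.15,0,1]

```text
time: 17.15
tool_pos: [0.5151, 0.2963, 0.033]
ee_rot: [-3.141, -0.001, -0.173]
wrist_force: [-0.2, 0.3, -0.2]
width: 0.0508
finger_force: 0.0
```

servo_tool:
  moves:
    - [0,0,0,0,1]
    - [0,0,0,0,1]
    - [0,0,0,0,1]
    - [0,0,0,0,1]
    - [0,0,0,0,1]

```text
time: 17.57
tool_pos: [0.5149, 0.2962, 0.0327]
ee_rot: [3.141, 0.0, -0.173]
wrist_force: [0.4, -0.3, 0.3]
width: 0.0173
finger_force: 0.0
```

```bash
python3 - <<'E'
from h import *
m=np.radians(8.8); C=(.6465,-.034)
plan((*C,.20,m),(*C,.111,m)); print(robot.get_obs()["finger_force"])
E
```

```text
t 17.57 pos [0.5149 0.2962 0.0327] rot [ 3.1415  0.     -0.1732] w 0.0173 F [ 0.4 -0.3  0.3]
(0.6465, -0.034, 0.2, np.float64(0.15358897417550102)) -> [7.462, 12.102, -6.693] turn -3.121
(0.6465, -0.034, 0.111, np.float64(0.15358897417550102)) -> [7.462, 12.102, -3.133] turn -3.121
0.0
```

servo_tool:
  moves:
    - [-0.02,0.07,0.06,0,0.78]
    - [-0.02,0.07,0.06,0,0.78]
    - [-0.02,0.07,0.06,0,0.78]
    - [-0.02,0.07,0.06,0,0.9]
    - [-0.02,0.07,0.06,0,1]
    - [-0.02,0.07,0.06,0,1]
    - [-0.02,0.07,0.06,0,1]
    - [-0.02,0.07,0.06,0,1]

```text
time: 18.23
tool_pos: [0.5141, 0.2946, 0.0311]
ee_rot: [3.141, 0.0, -0.173]
wrist_force: [0.0, -0.1, -0.7]
width: 0.0119
finger_force: 30.0
```

```bash
python3 - <<'E'
from h import *
m=np.radians(8.8); C=(.6465,-.034)
plan((*C,.20,m),(*C,.111,m)); print(robot.get_obs()["finger_force"])
E
```

```text
t 18.23 pos [0.5141 0.2946 0.0311] rot [ 3.1415e+00  1.0000e-04 -1.7310e-01] w 0.0119 F [ 0.  -0.1 -0.7]
(0.6465, -0.034, 0.2, np.float64(0.15358897417550102)) -> [7.482, 12.034, -6.755] turn -3.12
(0.6465, -0.034, 0.111, np.float64(0.15358897417550102)) -> [7.482, 12.034, -3.195] turn -3.12
29.992850124835968
```

servo_tool:
  moves:
    - [0,0,-1.0,0,1]
    - [0,0,-2.2,0,1]
    - [0,0,-3.6,0,1]
    - [0.5,0.8,-4.9,-0.2,1]
    - [1.2,2.0,-5.6,-0.5,1]
    - [2.0,3.2,-5.8,-0.8,1]
    - [2.8,4.5,-5.8,-1.1,1]
    - [3.6,5.8,-5.8,-1.5,1]
    - [4.4,7.1,-5.8,-1.9,1]
    - [5.2,8.4,-5.8,-2.3,1]

```text
time: 19.07
tool_pos: [0.6062, 0.0636, 0.1761]
ee_rot: [3.142, 0.0, 0.07]
wrist_force: [0.8, -0.2, -1.2]
width: 0.0117
finger_force: 30.0
```

servo_tool:
  moves:
    - [0.7,1.2,0,-0.3,1]
    - [1.4,2.3,0,-0.6,1]
    - [2.0,3.3,0,-0.82,1]
    - [2.28,3.63,0,-0.82,1]
    - [2.28,3.63,0,-0.82,1]
    - [2.28,3.63,0,-0.82,1]
    - [2.28,3.63,0,-0.82,1]
    - [2.28,3.63,0,-0.82,1]
    - [2.28,3.63,0,-0.82,1]
    - [2.28,3.63,0,-0.82,1]

```text
time: 19.9
tool_pos: [0.6686, -0.0202, 0.1767]
ee_rot: [3.141, -0.001, 0.155]
wrist_force: [-0.4, -0.1, -1.4]
width: 0.0121
finger_force: 30.0
```

```bash
python3 - <<'E'
from h import *
m=np.radians(8.8); C=np.array((.6465,-.034)); ux=np.array([np.cos(m),np.sin(m)]); uy=np.array([-ux[1],ux[0]])
o=robot.get_obs(); im,c=shot("wrist"); cv2.imwrite("pics/w12.png",im)
plan((*C,.12,m),(*C,.0915,m))
p=np.array(o["tool_pos"]); a=o["ee_rot"][2]; tx=np.array([np.cos(a),np.sin(a)]); z=p[2]-.0311+.027
cand=[cen(k) for k in comps(im,*WHT,6)]
def near(X):
    g=proj(c,X); q=min(cand,key=lambda a:np.hypot(*(a-g))); return np.round(g,1),np.round(q,1),np.round(onz(c,*q,X[2]),4)
for s in(.0325,-.0325): print("tick",near((*(p[:2]+s*tx),z)))
for i,j in((.046,.046),(.046,-.046),(-.046,.046),(-.046,-.046),(.0465,0)): X=C+i*ux+j*uy; print("dot",np.round(X,4),near((*X,.0808)))
E
```

```text
t 19.95 pos [ 0.6687 -0.0204  0.1767] rot [ 3.1415e+00 -5.0000e-04  1.5490e-01] w 0.0117 F [ 0.2 -0.2 -1.9]
(np.float64(0.6465), np.float64(-0.034), 0.12, np.float64(0.15358897417550102)) -> [-0.963, 0.401, 2.266] turn 0.012
(np.float64(0.6465), np.float64(-0.034), 0.0915, np.float64(0.15358897417550102)) -> [-0.964, 0.401, 3.406] turn 0.012
tick (array([317.7, 219.3]), array([318.5, 219. ]), array([ 0.701 , -0.0155,  0.1726]))
tick (array([317.7, 346.8]), array([394.4, 327.7]), array([ 0.6527, -0.0608,  0.1726]))
dot [0.6849 0.0185] (array([265.4, 204.1]), array([265.1, 204.1]), array([0.6849, 0.0187, 0.0808]))
dot [ 0.699  -0.0724] (array([401. , 204.4]), array([401. , 204.4]), array([ 0.699 , -0.0724,  0.0808]))
dot [0.594  0.0044] (array([269.3, 327.2]), array([208.6, 315.9]), array([0.5962, 0.0493, 0.0808]))
dot [ 0.6081 -0.0865] (array([394.3, 327.5]), array([394.4, 327.7]), array([ 0.6079, -0.0866,  0.0808]))
dot [ 0.6925 -0.0269] (array([333.2, 203.6]), array([333.1, 199.5]), array([ 0.6952, -0.0264,  0.0808]))
```

View pics/w12.png

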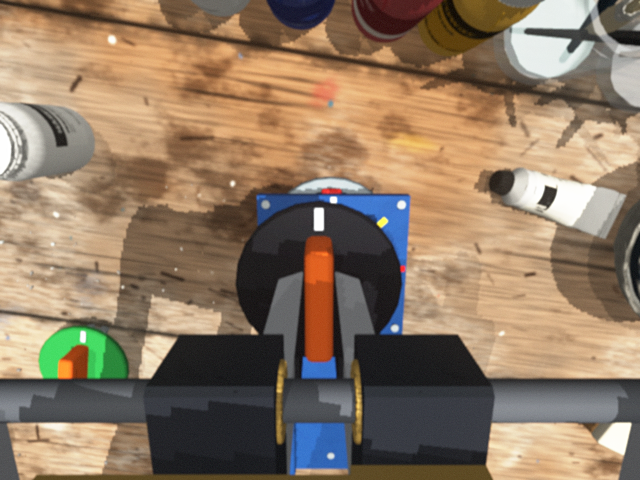

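The lid hangs straight in the grip, with its tick at (318,219) as predicted. The deck dots also match within half a pixel. Now over the mouth.

servo_tool:
  moves:
    - [-0.4,0.2,0.3,0,1]
    - [-0.8,0.4,0.8,0,1]
    - [-0.96,0.4,1.4,0,1]
    - [-0.96,0.4,2.0,0,1]
    - [-0.96,0.4,2.0,0,1]
    - [-0.96,0.4,2.0,0,1]
    - [-0.96,0.4,2.0,0,1]
    - [-0.96,0.4,2.0,0,1]

```text
time: 20.62
tool_pos: [0.6477, -0.0348, 0.1279]
ee_rot: [3.141, -0.003, 0.154]
wrist_force: [-0.1, -0.6, -1.4]
width: 0.0117
finger_force: 30.0
```

```bash
python3 - <<'E'
from h import *
m=np.radians(8.8); C=np.array((.6465,-.034))
plan((*C,.0915,m))
E
```

```text
t 20.62 pos [ 0.6477 -0.0348  0.1279] rot [ 3.1407e+00 -2.7000e-03  1.5390e-01] w 0.0117 F [-0.1 -0.6 -1.4]
(np.float64(0.6465), np.float64(-0.034), 0.0915, np.float64(0.15358897417550102)) -> [-0.048, -0.042, 1.456] turn 0.003
```

servo_tool:
  moves:
    - [-0.04,-0.03,0.3,0,1]
    - [-0.04,-0.03,0.3,0,1]
    - [-0.04,-0.03,0.3,0,1]
    - [-0.04,-0.03,0.3,0,1]
    - [-0.04,-0.03,0.3,0,1]

```text
time: 21.03
tool_pos: [0.6458, -0.0344, 0.1189]
ee_rot: [3.141, -0.0, 0.154]
wrist_force: [0.6, 0.5, -1.2]
width: 0.0117
finger_force: 30.0
```

```bash
python3 - <<'E'
from h import *
m=np.radians(8.8); C=np.array((.6465,-.034))
plan((*C,.0915,m)); o=robot.get_obs(); 
E
```

```text
t 21.03 pos [ 0.6458 -0.0344  0.1189] rot [ 3.1414e+00 -2.0000e-04  1.5360e-01] w 0.0117 F [ 0.6  0.5 -1.2]
(np.float64(0.6465), np.float64(-0.034), 0.0915, np.float64(0.15358897417550102)) -> [0.03, -0.01, 1.095] turn -0.0
```

servo_tool:
  moves:
    - [0.025,-0.01,0.1,0,1]
    - [0.025,-0.01,0.2,0,1]
    - [0.025,-0.01,0.3,0,1]
    - [0.025,-0.01,0.4,0,1]
    - [0.025,-0.01,0.5,0,1]
    - [0.025,-0.01,0.6,0,1]
    - [0.025,-0.01,0.7,0,1]
    - [0.025,-0.01,0.8,0,1]
    - [0.025,-0.01,0.8,0,1]
    - [0.025,-0.01,0.8,0,1]

```text
time: 21.87
tool_pos: [0.6462, -0.034, 0.0985]
ee_rot: [-3.142, 0.0, 0.154]
wrist_force: [0.5, -0.2, -1.9]
width: 0.0116
finger_force: 30.0
```

```bash
python3 - <<'E'
from h import *
m=np.radians(8.8); C=np.array((.6465,-.034))
plan((*C,.0915,m))
E
```

```text
t 21.87 pos [ 0.6462 -0.034   0.0985] rot [-3.1415e+00  4.0000e-04  1.5350e-01] w 0.0116 F [ 0.5 -0.2 -1.9]
(np.float64(0.6465), np.float64(-0.034), 0.0915, np.float64(0.15358897417550102)) -> [0.014, 0.003, 0.278] turn -0.0
```

Lid underside is at 67 mm with no contact force, so it is going in freely. I lower it the rest of the way.

servo_tool:
  moves:
    - [0.01,0,0.06,0,1]
    - [0.01,0,0.12,0,1]
    - [0.01,0,0.18,0,1]
    - [0.01,0,0.22,0,1]
    - [0.01,0,0.26,0,1]
    - [0.01,0,0.29,0,1]
    - [0.01,0,0.31,0,1]
    - [0.01,0,0.31,0,1]
    - [0.01,0,0.31,0,1]
    - [0.01,0,0.31,0,1]

```text
time: 22.7
tool_pos: [0.6465, -0.034, 0.0911]
ee_rot: [3.141, -0.0, 0.154]
wrist_force: [-0.9, 0.4, -0.6]
width: 0.0118
finger_force: 30.0
```

```bash
python3 - <<'E'
from h import *
m=np.radians(8.8); C=np.array((.6465,-.034))
plan((*C,.0911,m-np.pi/4))
E
```

```text
t 22.7 pos [ 0.6465 -0.034   0.0911] rot [ 3.1415e+00 -1.0000e-04  1.5360e-01] w 0.0118 F [-0.9  0.4 -0.6]
(np.float64(0.6465), np.float64(-0.034), 0.0911, np.float64(-0.6318091892219473)) -> [-0.002, 0.0, 0.001] turn 7.5
```

servo_tool:
  moves:
    - [0,0,0.02,0,1]
    - [0,0,0.03,0,1]
    - [0,0,0.03,0,1]
    - [0,0,0.03,0,1]
    - [0,0,0.03,0,1]

```text
time: 23.12
tool_pos: [0.6466, -0.034, 0.0911]
ee_rot: [3.141, -0.001, 0.154]
wrist_force: [-3.4, -0.0, 4.4]
width: 0.0119
finger_force: 30.0
```

Seated: 5 N up with no further descent. Turning clockwise 45°.

servo_tool:
  moves:
    - [0,0,0,0.3,1]
    - [0,0,0,0.7,1]
    - [0,0,0,1.1,1]
    - [0,0,0,1.5,1]
    - [0,0,0,1.9,1]
    - [0,0,0,2.3,1]
    - [0,0,0,2.7,1]
    - [0,0,0,3.1,1]
    - [0,0,0,3.5,1]
    - [0,0,0,3.9,1]

```text
time: 23.95
tool_pos: [0.6478, -0.0342, 0.0911]
ee_rot: [-3.141, -0.003, -0.257]
wrist_force: [0.5, 0.1, 4.0]
width: 0.0117
finger_force: 30.0
```

servo_tool:
  moves:
    - [0,0,0,0.4,1]
    - [0,0,0,0.8,1]
    - [0,0,0,1.2,1]
    - [0,0,0,1.6,1]
    - [0,0,0,2.0,1]
    - [0,0,0,2.4,1]
    - [0,0,0,2.7,1]
    - [0,0,0,2.7,1]
    - [0,0,0,2.7,1]
    - [0,0,0,2.7,1]

```text
time: 24.78
tool_pos: [0.6479, -0.0338, 0.0912]
ee_rot: [-3.14, -0.003, -0.537]
wrist_force: [1.7, 2.2, 4.2]
width: 0.0116
finger_force: 30.0
```

```bash
python3 - <<'E'
from h import *
m=np.radians(8.8); C=np.array((.6465,-.034))
plan((*C,.0911,m-np.pi/4)); print(np.round(robot.get_obs()["wrist_torque"],2))
E
```

```text
t 24.78 pos [ 0.6479 -0.0338  0.0912] rot [-3.1395e+00 -3.1000e-03 -5.3670e-01] w 0.0116 F [1.7 2.2 4.2]
(np.float64(0.6465), np.float64(-0.034), 0.0911, np.float64(-0.6318091892219473)) -> [-0.044, 0.037, 0.003] turn 0.908
[ 0.28 -0.34  0.07]
```

servo_tool:
  moves:
    - [0,0,0,0.3,1]
    - [0,0,0,0.6,1]
    - [0,0,0,0.9,1]
    - [0,0,0,0.9,1]
    - [0,0,0,0.9,1]
    - [0,0,0,0.9,1]

```text
time: 25.28
tool_pos: [0.6475, -0.0341, 0.0911]
ee_rot: [-3.14, -0.002, -0.631]
wrist_force: [2.1, 0.8, 5.1]
width: 0.0118
finger_force: 30.0
```

```bash
python3 - <<'E'
from h import *
m=np.radians(8.8); C=np.array((.6465,-.034))
plan((*C,.0911,m-np.pi/4)); print(np.round(robot.get_obs()["wrist_torque"],2))
o=robot.get_obs(); im,c=shot("wrist"); cv2.imwrite("pics/w13.png",im)
t,ct=shot("top"); cv2.imwrite("pics/top1.png",t)
t0=cv2.imread("pics/top0.png")
for n,r in(("block",(408,240,442,268)),("eraser",(440,270,465,295)),("jar",(225,175,258,207)),("tube",(360,175,402,200))):
    print(n,"diff",cv2.absdiff(t0,t)[r[1]:r[3],r[0]:r[2]].mean().round(1))
h=comps(im,*ORG,100)[0]; print("handle",rect(poly(c,h,.0608+.055)),cen(h))
e=[cen(k) for k in comps(im,*WHT,6,(150,100,500,330))]; print(np.round(e))
for k in comps(im,(20,120,100),(33,255,255),15,(150,60,500,330)): print("yel",np.round(cen(k)),np.degrees(np.arctan2(*(onz(c,*cen(k),.0808)[:2]-C)[::-1])))
E
```

```text
t 25.28 pos [ 0.6475 -0.0341  0.0911] rot [-3.1404e+00 -2.5000e-03 -6.3100e-01] w 0.0118 F [2.1 0.8 5.1]
(np.float64(0.6465), np.float64(-0.034), 0.0911, np.float64(-0.6318091892219473)) -> [-0.036, 0.019, -0.001] turn 0.008
[ 0.17 -0.28  0.08]
block diff 1.8
eraser diff 0.5
jar diff 0.7
tube diff 0.9
handle (array([651.4, -38. ]), array([11.6, 54.9]), 53.5) (318.47454693545103, 297.6589798411729)
[[454. 253.]
 [318. 219.]
 [378. 188.]
 [258. 187.]
 [248. 219.]
 [468. 196.]
 [433. 195.]
 [493. 291.]
 [318. 149.]
 [464. 290.]
 [487. 216.]
 [439. 164.]
 [472. 319.]
 [492. 260.]
 [450. 169.]
 [185. 284.]
 [477. 136.]
 [189. 116.]
 [456. 221.]
 [468. 133.]
 [440. 215.]
 [465. 125.]
 [496. 228.]
 [443. 203.]
 [471. 220.]
 [286. 162.]]
yel [318. 190.] -35.95938891934961
yel [304.  70.] -32.62051024167486
```

View pics/w13.png

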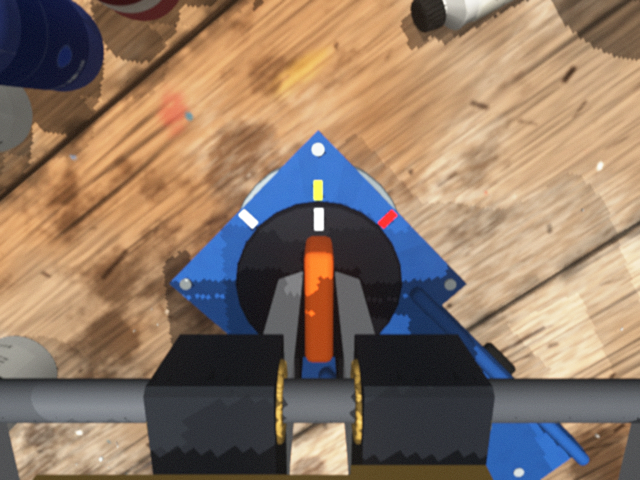

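The lid's tick (318,219), the handle and the yellow mark (318,190) are in line. The brim lies on the deck, and the block, eraser, jar and tube look unchanged. I let it settle and hand in.

servo_tool:
  moves:
    - [0,0,0,0,1]
    - [0,0,0,0,1]
    - [0,0,0,0,1]
    - [0,0,0,0,1]
    - [0,0,0,0,1]
    - [0,0,0,0,1]

```text
time: 25.88
tool_pos: [0.6475, -0.0341, 0.0911]
ee_rot: [-3.14, -0.003, -0.631]
wrist_force: [3.0, 0.8, 5.2]
width: 0.0115
finger_force: 30.0
```

```bash
python3 - <<'E'
from h import *
plan(); print(robot.close_job())
E
```

```text
t 25.88 pos [ 0.6475 -0.0341  0.0911] rot [-3.1403e+00 -2.5000e-03 -6.3100e-01] w 0.0115 F [3.  0.8 5.2]
the job is handed in; nothing more can be done
None
```

I handed the job in at 25.9 s: the three stubs are in the mill, the block is back on its old spot on the bench, and the black lid is fully down with its handle held at the yellow mark; the verdict was not shown.

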